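# Shut the water feed in the analyser's valve box

## Robot

A 6-joint arm with a two-finger parallel gripper is mounted at the origin on the work surface. World frame = base frame: x ahead of the robot, y to its left, z up, the work surface at z = 0. Lengths are in mm, angles in degrees, forces in N, time in s.
With the tool pointing down it reaches from about 300 to 850 mm from the base axis. Payload 4.2 kg.
Tool frame: the origin (TCP) lies at the very end of the fingers, on their centre line; the grasp point (between the pads) lies 19 mm behind it (env.grip_point_offset is the distance from the TCP to the grasp point, in mm); z points along the fingers, y is the line along which they close (so a half turn about z gives the same grasp; the last joint's range is limited). The gripper opens to 91 mm and grips with 3 to 60 N. Pads are 32 mm wide; open, the fingers measure 118 mm over their backs; the gripper's body (76 mm by 178 mm) begins 60 mm behind the grasp point.
Start: joints at [-72.307, 18.312, 89.639, -0, 72.044, -1.146], TCP at [185.675, -544.213, 213.976] pointing down, gripper open.
Joint ranges: [-177.97, 177.97], [-48.28, 115.42], [12.27, 149.76], [-77.06, 257.06], [2.81, 150.46], [-146.56, 146.56]. Speed limits (degrees/s): [147.25, 147.25, 180, 180, 180, 180].

## Interface

Orientations are given as [roll, pitch, yaw] about the fixed x, y, z axes, in that order (R = Rz(yaw) Ry(pitch) Rx(roll)).
In Python, from workcell import env gives the robot as it stands. The module is installed in compiled form; this text tells all that it offers.
- The arm moves only by the tool arm_command, never from a script. Its argument "rows" is a list of rows, each an object with "delta_pos": the shift along the tool's x, y, z in mm, a list of three; "roll": the turn about the tool's z in units of 5 degrees (1.0 is 5 degrees); "jaw": the opening in per cent of the stroke, from 0 (shut) to 100 (fully open). A call has 1 to 20 rows; each row is the pose to reach, as a shift and turn from the pose commanded when the call began, along the tool's axes at that moment; what a row does not reach only later rows make up. A row lasts 1/12 s, in which the tool goes at most 41.7 mm and 7.16 degrees, less where a joint would pass 70% of its speed; a pose out of reach is approached as far as the arm can. A call with a gripper value outside its range is refused whole. The fingers move at their own pace and stop on an object; "squeeze" is the grip in N (left out, the last holds). Time passes only in rows, so rows that repeat a pose let the fingers close. It gives the time, the measured TCP pose, the force, the opening and the grip force at its end, in the units of the state.
- env.state(): the state, without advancing time (a new reading comes with each control period).
- env.grab_frame(name): name is "side" or "top" or "wrist"; returns a dict with "img" (420x560x3 uint8, blue, green, red), "z_map" (420x560 float32, mm along the optical axis (not along the pixel's ray), 0 where there is no reading), "fov_y" (degrees; the focal length in pixels is half the picture's height over the tangent of half this angle, whatever the lens; pixels are square), "cx", "cy" (the principal point, pixels), "R" (3x3) and "t" (3): a world point X has camera coordinates R X + t; the wrist camera has in their place "T_tool_cam" (4x4, takes a point from camera to tool coordinates, whose origin is the TCP and whose axes are the flange's). Camera axes: x right, y down, z forward; pixel columns grow to the right and rows downward; lengths in mm; the calibration is good to about 2 mm. A picture is of the moment at which its call begins: read the wrist's pose just before it.
- env.job_done(): hands the job in; it is judged then, once.
The state is a dict: "time_s": time; "qpos": joint angles; "qvel": joint speeds; "effort": joint torques, N m; "ee_pos": TCP position; "ee_rot": TCP orientation; "force": force on the tool from outside, world axes, zero at the start; "torque": the same for the moment, N m; "gripper_width": finger opening in mm; "gripper_force": force on a finger pad.
Only numpy, scipy, OpenCV 4.12 (cv2) and the standard library are available. Lean on these libraries where they do the work, as an engineer would, in place of code of your own. Each camera call takes 0.05 s, during which the arm holds its last target. There are 200 camera calls.

## Task

Line work is due on the analyser, so shut its water feed: push the steel cover of the valve box aside by its black ridge, all the way over the closed half of the box until it stops, then push the red valve handle clockwise (seen from above) through its quarter turn until it is fully shut. Work by pushing only: do not grip the ridge or the handle between the fingers, and do not lift the cover out of its guides. Leave the blue valve as it is, the cover open, and the glassware, bottles and wrench around the box where they stand.

Things in the scene. Friction and masses are not known exactly. Their poses are not given: they have to be found in the camera images.
- valve_box: Low cream metal box fixed to the bench, 180 (x) x 504 (y) x 112 mm high, turned up to 15 degrees; origin: centre of its underside, x away from the robot, y to the left along its length, z up. Left half: valve bay. Right half (box y below 6 mm): closed by a fixed deck 99.5 mm high. Guides (box x +-81.5 mm) and end walls (inner faces at box y +-246 mm) rise to 112 mm and hold the cover in.
- bay (a point): Middle of the valve bay's mouth, 102 mm above the bench, at box y = 126 mm. The bay is open-topped once the cover is aside: clear opening 136 mm in box x (-68 to 68 mm) and 240 mm in box y (6 to 246 mm). The cover runs on two ledges beside the opening, 102 mm high.
- cover: Loose steel cover plate, 160 (x) x 236 (y) x 4 mm, 0.4 to 0.65 kg, lying in the box's guides, axes along the box's; origin: centre of its underside, 102 mm above the bench. At the start it covers the bay (box y of its origin 98 to 128 mm; 128 = closed). It slides along the box's y towards -y against plain friction of 2 to 8 N and stops, fully aside, at box y = -128 mm.
- ridge (a point): Point in the middle of the cover's black ridge, 12 mm above the cover's underside. The ridge stands on the middle of the cover, 90 mm long (x) and 16 mm thick (y); its crest rises 22 mm above the plate's upper face, its two flanks 16 mm.
- red_handle (a joint): Red valve handle, rad: 0 = open, lever along the pipe, pointing to the box's -x (towards the robot); 1.571 = shut against its stop, lever across the pipe, pointing to the box's +y (left). It turns clockwise seen from above about the upright axis through red_pivot, stays where it is left, and needs about 0.25 N m (some 6 N sideways at the sleeve). It starts between 0 and 0.3.
- red_pivot (a point): Point on the red valve's upright turning axis at the handle's mid height, 71 mm above the bench; it stays fixed. The valve stands at box x = 25 mm and at box y = 62 or 158 mm (the red and the blue valve swap places).
- red_sleeve (a point): Middle of the handle's red plastic sleeve, 37 mm from the turning axis, at mid height. The sleeve reaches from 16 to 58 mm from the axis, is 15 mm thick and 16 mm high (63 to 79 mm above the bench). The pipe below it reaches up to 53 mm, the brass valve body within 30 mm of the axis to 58 mm, above the bench.
- blue_handle (a joint): Handle of the other, blue valve, same build and same joint values; to be left as it is. It starts between 0 and 0.3.
- blue_sleeve (a point): Middle of the blue sleeve, as red_sleeve.
- blue_pivot (a point): Turning axis of the blue valve, as red_pivot.
- wash_bottle: White bottle with red cap, diameter 58, 150 mm high, to the left of the box; origin at the centre of its underside.
- amber_bottle: Amber bottle, diameter 56, 120 mm high, to the right of the box; origin at the centre of its underside.
- beaker: Glass beaker, diameter 64, 80 mm high, behind the box; origin at the centre of its underside.
- funnel: Glass funnel standing mouth down, diameter 68, 88 mm high, behind the box; origin at the centre of its underside.
- crucible: White porcelain crucible, diameter 38, 34 mm high, in front of the box; origin at the centre of its underside.
- sample_jar: Clear jar with metal lid, diameter 44, 45 mm high, in front of the box; origin at the centre of its underside.
- wrench: Open-ended steel wrench, 150 mm long, lying in front of the box; origin under its middle.

How it is judged:
By the outcome, as a careful person would: the job done as asked, in the order asked, and still so for the second after the job is handed in, with the robot touching nothing.
It also fails if it takes over 45 s, if anything falls off the work surface, if the arm or the gripper's body presses on something with over 40 N, if the wrist force passes 120 N, or if a joint passes its speed limit or range.

## Working session

There is one attempt and no reset: what is moved stays moved. The work goes in short steps, Python scripts to look and compute and a tool call to move; the robot and the scene stay as the last step left them, time stands still between calls to the robot, and variables do not carry over. Pictures are saved under pics/ and viewed, at most 10 in all, crops included, and the job is handed in when it is done.

Besides the shell and the picture viewer there is one more tool, called after "Request:" as name([rows], argument=value, ...), one row to a line, values as JSON. arm_command: Moves the arm, as the interface text tells. Its arguments: {"type":"object","properties":{"rows":{"type":"array"},"squeeze":{"type":"number"}},"required":["rows"]}

```bash
mkdir -p pics; cat > h.py <<'E'
import numpy as np, cv2
from workcell import env
def cam(n):
    f=env.grab_frame(n); f['f']=f['img'].shape[0]/2/np.tan(np.radians(f['fov_y']/2)); return f
def pts(f):
    "world point for each pixel (fixed camera)"
    h,w=f['z_map'].shape; u,v=np.meshgrid(np.arange(w),np.arange(h)); z=f['z_map']
    P=np.stack([(u-f['cx'])/f['f']*z,(v-f['cy'])/f['f']*z,z],-1)
    return (P-np.array(f['t']))@np.array(f['R'])
def ray(f,u,v,h):
    R=np.array(f['R']);c=-R.T@np.array(f['t']);d=R.T@np.array([(u-f['cx'])/f['f'],(v-f['cy'])/f['f'],1])
    return c+d*(h-c[2])/d[2]
E
python3 - <<'E'
from h import *
s=env.state();print({k:np.round(v,2) for k,v in s.items()})
for n in('top','side'):
    f=cam(n);cv2.imwrite(f'pics/{n}0.png',f['img']);print(n,f['f'],f['cx'],f['cy'],-np.array(f['R']).T@np.array(f['t']))
    np.savez(f'{n}0.npz',**f)
    P=pts(f); print(np.isfinite(P).mean(),(f['z_map']==0).mean())
E
```

```text
{'time_s': np.float64(0.0), 'qpos': array([-72.31,  18.35,  89.71,  -0.  ,  72.04,  -1.15]), 'qvel': array([ 0.05, -0.01, -0.01, -0.07, -0.02, -0.05]), 'effort': array([ -0.  , -41.25, -23.2 ,   0.07,   0.05,  -0.  ]), 'ee_pos': array([ 185.52, -543.73,  213.12]), 'ee_rot': array([-179.9 ,   -0.  ,   18.84]), 'force': array([ 0.77,  0.89, -0.31]), 'torque': array([-0.  ,  0.01, -0.01]), 'gripper_force': np.float64(0.0), 'gripper_width': np.float64(91.2)}
top 437.6404760656749 276.1438800661135 216.54698104952422 [ 373.34143186   50.04267843 1178.63854292]
1.0 0.003958333333333334
side 409.35536539727116 277.1631947661829 211.61822414422906 [ 67.62385249 599.43117536 644.80867139]
1.0 0.004238945578231293
```

View pics/top0.png

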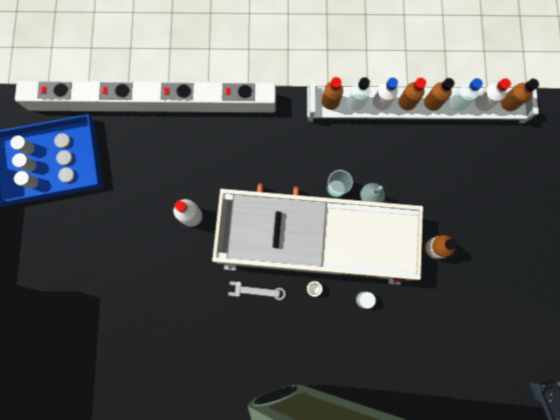

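View pics/side0.png

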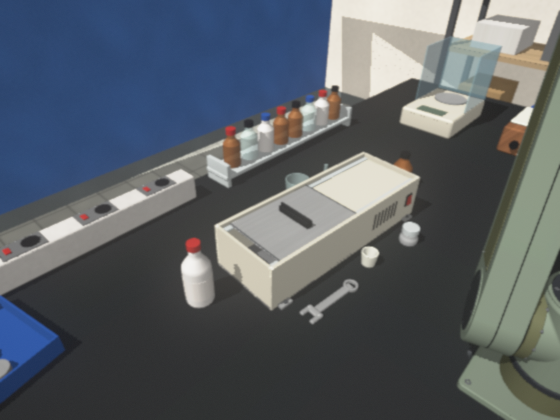

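The top view shows the box at pixel (320,235), the steel cover over its left half with the ridge at (278,230), the wash bottle at (188,212) and the wrench and crucible in front at (257,291) and (314,289). Next I fit the box pose and ridge.

```bash
cat >> h.py <<'E'
def boxpose(f):
    P=pts(f); m=((P[...,2]>90)&(P[...,2]<122)).astype(np.uint8)
    roi=np.zeros_like(m); roi[170:300,205:430]=1; m*=roi
    n,l,st,_=cv2.connectedComponentsWithStats(m); i=1+np.argmax(st[1:,4]); 
    v,u=np.nonzero(l==i); X=np.array([ray(f,a,b,112) for a,b in zip(u,v)])[:,:2]
    return cv2.minAreaRect(X.astype(np.float32)),P
E
python3 - <<'E'
from h import *
for tag in ['top']:
    f=dict(np.load('top0.npz')); r,P=boxpose(f); print(r)
    (c,(a,b),ang)=r
    hs=f['img']; dark=(hs.max(2)<60); dark[:205]=0;dark[255:]=0;dark[:,:265]=0;dark[:,292:]=0
    v,u=np.nonzero(dark); X=np.array([ray(f,x,y,126) for x,y in zip(u,v)])[:,:2]
    print('ridge',cv2.minAreaRect(X.astype(np.float32)), 'z',np.median(P[v,u,2]))
    print('corners',cv2.boxPoints(r))
    print('plate z',np.median(P[210:225,250:265,2]),'deck',np.median(P[225:245,350:400,2]),'bench',np.median(P[300:330,200:240,2]))
# objects near ridge path above the box height
E
python3 - <<'E'
from h import *
f=dict(np.load('side0.npz')); P=pts(f); hs=f['img']
dark=(hs.max(2)<60)&(P[...,2]>108)&(P[...,2]<135);dark[:190]=0;dark[240:]=0;dark[:,:265]=0;dark[:,325:]=0
v,u=np.nonzero(dark);print(len(u),P[v,u].mean(0),P[v,u].min(0),P[v,u].max(0))
E
```

```text
((509.7904357910156, -60.6929931640625), (503.9150390625, 181.2642364501953), 85.3386001586914)
ridge ((516.92578125, 41.550537109375), (12.10393238067627, 85.99173736572266), 85.1786880493164) z 124.19530805338657
corners [[ 398.98224 -304.45172]
 [ 579.647   -319.18253]
 [ 620.59863  183.06573]
 [ 439.9339   197.79654]]
plate z 105.350075985993 deck 99.44922237949206 bench -0.42849637186377315<stdin>:4: RuntimeWarning: Mean of empty slice.
  ret = um.true_divide(
Traceback (most recent call last):
ValueError: zero-size array to reduction operation minimum which has no identity
```

Request:
arm_command([
  {"delta_pos": [30, -28, 0], "roll": -0.8, "jaw": 0},
  {"delta_pos": [60, -56, 0], "roll": -1.6, "jaw": 0},
  {"delta_pos": [90, -84, 0], "roll": -2.4, "jaw": 0},
  {"delta_pos": [120, -112, 0], "roll": -3.2, "jaw": 0},
  {"delta_pos": [150, -140, 0], "roll": -4, "jaw": 0},
  {"delta_pos": [180, -168, 0], "roll": -4.8, "jaw": 0},
  {"delta_pos": [210, -196, 0], "roll": -5.6, "jaw": 0},
  {"delta_pos": [240, -224, 0], "roll": -6.4, "jaw": 0},
  {"delta_pos": [270, -252, 0], "roll": -7.2, "jaw": 0},
  {"delta_pos": [300, -280, 0], "roll": -8, "jaw": 0},
  {"delta_pos": [330, -308, 0], "roll": -8.8, "jaw": 0},
  {"delta_pos": [360, -336, 0], "roll": -9.6, "jaw": 0},
  {"delta_pos": [390, -364, 0], "roll": -10.4, "jaw": 0},
  {"delta_pos": [420, -392, 0], "roll": -11.2, "jaw": 0},
  {"delta_pos": [450, -420, 0], "roll": -12, "jaw": 0},
  {"delta_pos": [480, -448, 0], "roll": -12.8, "jaw": 0},
  {"delta_pos": [505, -471, 0], "roll": -13.3, "jaw": 0},
  {"delta_pos": [521, -486, 0], "roll": -13.3, "jaw": 0},
  {"delta_pos": [521, -486, 0], "roll": -13.3, "jaw": 0},
  {"delta_pos": [521, -486, 0], "roll": -13.3, "jaw": 0},
], squeeze=10)

```text
time_s: 1.77
ee_pos: [521.6, 84.7, 213.2]
ee_rot: [-179.9, 0.1, 85.5]
force: [-0.1, -0.6, -0.3]
gripper_width: 0.5
gripper_force: 0.0
```

Request:
arm_command([
  {"delta_pos": [0, 0, 25], "roll": 0, "jaw": 0},
  {"delta_pos": [0, 0, 50], "roll": 0, "jaw": 0},
  {"delta_pos": [0, 0, 75], "roll": 0, "jaw": 0},
  {"delta_pos": [0, 0, 95], "roll": 0, "jaw": 0},
  {"delta_pos": [0, 0, 102], "roll": 0, "jaw": 0},
  {"delta_pos": [0, 0, 102], "roll": 0, "jaw": 0},
  {"delta_pos": [-6, 0, 102], "roll": 0, "jaw": 0},
  {"delta_pos": [-12, 0, 102], "roll": 0, "jaw": 0},
  {"delta_pos": [-16, 0, 102], "roll": 0, "jaw": 0},
  {"delta_pos": [-20, 0, 102], "roll": 0, "jaw": 0},
  {"delta_pos": [-25, 0, 102], "roll": 0, "jaw": 0},
  {"delta_pos": [-31, 0, 102], "roll": 0, "jaw": 0},
  {"delta_pos": [-38, 0, 102], "roll": 0, "jaw": 0},
  {"delta_pos": [-45, 0, 102], "roll": 0, "jaw": 0},
])

```text
time_s: 2.93
ee_pos: [519.4, 39.8, 113.4]
ee_rot: [179.8, -0.1, 85.3]
force: [1.3, 4.5, 4.0]
gripper_width: 0.3
gripper_force: 2.6
```

```bash
python3 - <<'E'
from h import *
s=env.state();print({k:np.round(s[k],2) for k in('ee_pos','ee_rot','force','torque')})
f=cam('side');cv2.imwrite('pics/side1.png',cv2.resize(f['img'][120:320,180:450],None,fx=2.8,fy=2.8))
s=env.state();print({k:np.round(s[k],2) for k in('ee_pos','force')})
E
```

```text
{'ee_pos': array([519.41,  39.8 , 113.42]), 'ee_rot': array([ 1.798e+02, -1.500e-01,  8.530e+01]), 'force': array([1.25, 4.45, 4.05]), 'torque': array([ 0.92, -0.17,  0.05])}
{'ee_pos': array([519.15,  38.35, 113.28]), 'force': array([0.94, 2.64, 3.02])}
```

View pics/side1.png

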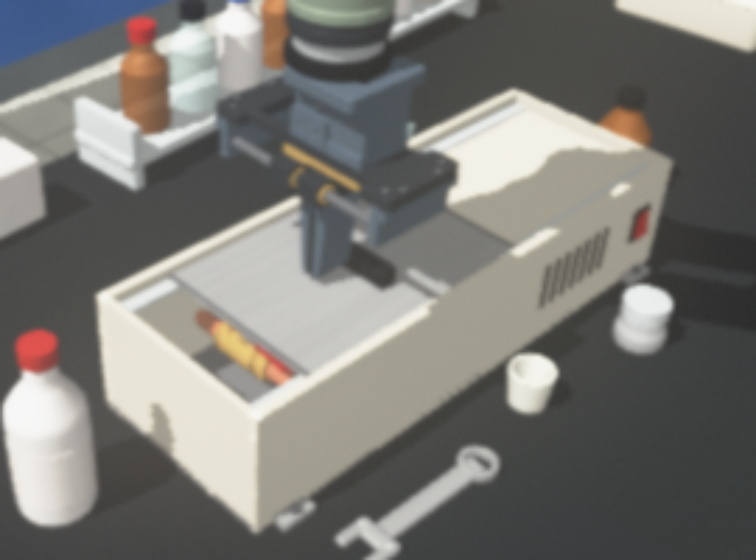

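The cover is sliding and already uncovers the left end, with brass and the red handle at about (250,355) in the crop. I keep pushing.

Request:
arm_command([
  {"delta_pos": [-8, 0, 2], "roll": 0, "jaw": 0},
  {"delta_pos": [-18, 0, 2], "roll": 0, "jaw": 0},
  {"delta_pos": [-28, 0, 2], "roll": 0, "jaw": 0},
  {"delta_pos": [-38, 0, 2], "roll": 0, "jaw": 0},
  {"delta_pos": [-48, 0, 2], "roll": 0, "jaw": 0},
  {"delta_pos": [-58, 0, 2], "roll": 0, "jaw": 0},
  {"delta_pos": [-68, 0, 2], "roll": 0, "jaw": 0},
  {"delta_pos": [-78, 0, 2], "roll": 0, "jaw": 0},
  {"delta_pos": [-88, 0, 2], "roll": 0, "jaw": 0},
  {"delta_pos": [-98, 0, 2], "roll": 0, "jaw": 0},
  {"delta_pos": [-108, 0, 2], "roll": 0, "jaw": 0},
  {"delta_pos": [-118, 0, 2], "roll": 0, "jaw": 0},
  {"delta_pos": [-128, 0, 2], "roll": 0, "jaw": 0},
  {"delta_pos": [-138, 0, 2], "roll": 0, "jaw": 0},
  {"delta_pos": [-148, 0, 2], "roll": 0, "jaw": 0},
  {"delta_pos": [-158, 0, 2], "roll": 0, "jaw": 0},
  {"delta_pos": [-168, 0, 2], "roll": 0, "jaw": 0},
  {"delta_pos": [-176, 0, 2], "roll": 0, "jaw": 0},
  {"delta_pos": [-182, 0, 2], "roll": 0, "jaw": 0},
  {"delta_pos": [-186, 0, 2], "roll": 0, "jaw": 0},
])

```text
time_s: 4.65
ee_pos: [503.2, -146.2, 110.6]
ee_rot: [179.9, -0.1, 85.3]
force: [0.4, 5.2, 3.9]
gripper_width: 0.4
gripper_force: 2.8
```

Request:
arm_command([
  {"delta_pos": [-4, 0, 0], "roll": 0, "jaw": 0},
  {"delta_pos": [-8, 0, 0], "roll": 0, "jaw": 0},
  {"delta_pos": [-12, 0, 0], "roll": 0, "jaw": 0},
  {"delta_pos": [-14, 0, 0], "roll": 0, "jaw": 0},
  {"delta_pos": [-16, 0, 0], "roll": 0, "jaw": 0},
  {"delta_pos": [-18, 0, 0], "roll": 0, "jaw": 0},
  {"delta_pos": [-19, 0, 0], "roll": 0, "jaw": 0},
  {"delta_pos": [-20, 0, 0], "roll": 0, "jaw": 0},
])

```text
time_s: 5.32
ee_pos: [501.5, -161.1, 110.6]
ee_rot: [-180.0, -0.6, 85.1]
force: [1.3, 21.3, 9.3]
gripper_width: 0.2
gripper_force: 11.0
```

Request:
arm_command([
  {"delta_pos": [8, 0, 0], "roll": 0, "jaw": 0},
  {"delta_pos": [20, 0, 0], "roll": 0, "jaw": 0},
  {"delta_pos": [20, 0, -35], "roll": 0, "jaw": 0},
  {"delta_pos": [20, 0, -70], "roll": 0, "jaw": 0},
  {"delta_pos": [0, -35, -100], "roll": 0, "jaw": 0},
  {"delta_pos": [-20, -70, -120], "roll": 0, "jaw": 0},
  {"delta_pos": [-20, -100, -120], "roll": 0, "jaw": 0},
  {"delta_pos": [-20, -120, -120], "roll": 0, "jaw": 0},
  {"delta_pos": [-20, -120, -120], "roll": 0, "jaw": 0},
])

```text
time_s: 6.07
ee_pos: [376.0, -176.2, 230.3]
ee_rot: [-179.9, 0.1, 85.2]
force: [-0.4, -1.0, -1.0]
gripper_width: 0.5
gripper_force: 0.0
```

```bash
python3 - <<'E'
from h import *
s=env.state();print(np.round(s['ee_pos'],1),np.round(s['force'],1))
f=cam('top');np.savez('top2.npz',**f);cv2.imwrite('pics/top2.png',cv2.resize(f['img'][170:300,200:440],None,fx=3.3,fy=3.3,interpolation=cv2.INTER_CUBIC))
c=np.array([509.8,-60.7]);ex=np.array([.9967,-.0813]);ey=np.array([.0813,.9967])
P=pts(f)
hsv=cv2.cvtColor(f['img'],cv2.COLOR_BGR2HSV);B=np.stack([(P[...,:2]-c)@ex,(P[...,:2]-c)@ey,P[...,2]],-1)
inb=(abs(B[...,0])<70)&(B[...,1]>0)&(B[...,1]<246)&(B[...,2]>60)&(B[...,2]<90)
H,S,V=[hsv[...,i] for i in range(3)]
for n,m in(('red',((H<6)|(H>172))&(S>150)),('blue',(H>95)&(H<130)&(S>130))):
    m=(m&inb).astype(np.uint8); k,l,st,_=cv2.connectedComponentsWithStats(m)
    if k<2: print(n,'none');continue
    i=1+np.argmax(st[1:,4]);v,u=np.nonzero(l==i)
    X=np.array([ray(f,a,b,79)[:2] for a,b in zip(u,v)]);Y=np.stack([(X-c)@ex,(X-c)@ey],1).astype(np.float32)
    print(n,st[i],'z',np.median(P[v,u,2]),cv2.minAreaRect(Y),Y.min(0),Y.max(0))
dark=(V<60)&(B[...,2]>112)&(B[...,2]<135)&(abs(B[...,0])<60)&(B[...,1]<0)
v,u=np.nonzero(dark);X=np.array([ray(f,a,b,126)[:2] for a,b in zip(u,v)])
if len(u): Y=np.stack([(X-c)@ex,(X-c)@ey],1).astype(np.float32);print('ridge',cv2.minAreaRect(Y))
E
```

```text
[ 376.  -176.2  230.3] [-0.4 -1.  -1. ]
red [249 227   8  16  89] z 76.19518410348715 ((-12.970174789428711, 161.72811889648438), (15.392129898071289, 38.887001037597656), 84.26762390136719) [-32.38888 154.33263] [  6.298848 170.97197 ]
blue [285 230   9  15  80] z 77.47356248350908 ((-11.1630859375, 70.91230773925781), (12.80016040802002, 37.842708587646484), 76.32443237304688) [-29.743158  61.748188] [ 6.844492 80.23956 ]
ridge ((6.520418167114258, -225.22451782226562), (82.81363677978516, 216.9215545654297), 4.9870123863220215)
```

View pics/top2.png

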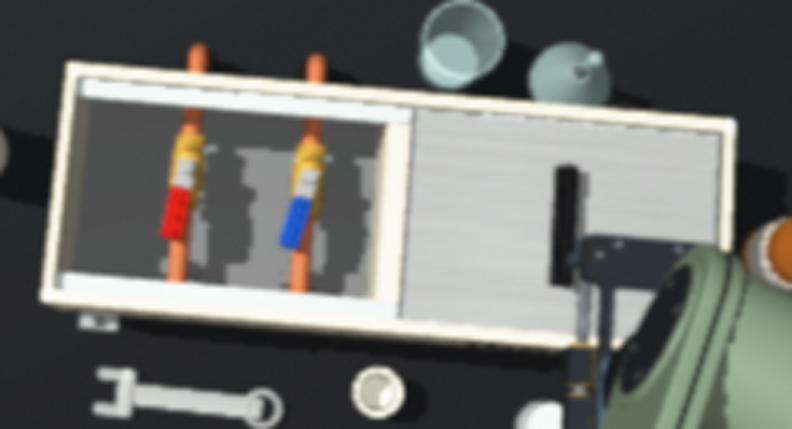

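```bash
python3 - <<'E'
from h import *
f=dict(np.load('top2.npz'));c=np.array([509.8,-60.7]);ex=np.array([.9967,-.0813]);ey=np.array([.0813,.9967])
V=f['img'].max(2).astype(int)
for row in (222,228,234,240,246):
    line=V[row,350:420]; k=np.nonzero(line<60)[0]; k=k[k<35]
    if len(k):
        print(row,[np.round([(ray(f,350+u,row,126)[:2]-c)@e for e in(ex,ey)],1).tolist() for u in (k.min()-.5,k.max()+.5)])
for row in (210,225,240):
    g=np.diff(V[row,310:335]); e0=310+np.argmin(g)+.5; print('left edge',row,e0,V[row,312:332],(ray(f,e0,row,106)[:2]-c)@ey)
    print('right',V[row,405:430],[(ray(f,u,row,106)[:2]-c)@ey for u in (410,415,420)])
piv=np.array([25,158]);s=env.state();p=(np.array(s['ee_pos'][:2])-c);b=np.array([p@ex,p@ey]);print('tool box',b)
for t in np.linspace(0,np.pi/2,16):
    r=45+5*t/1.571; k=piv+r*np.array([-np.cos(t),np.sin(t)])-7.5*np.array([np.sin(t),np.cos(t)])-[13.5,16]
    print(round(t,2),np.round(k,1),end=';')
E
```

```text
222 [[36.2, -117.8], [37.5, -132.4]]
228 [[21.5, -118.6], [22.8, -133.1]]
234 [[6.8, -119.3], [8.1, -133.9]]
240 [[-8.0, -117.7], [-6.8, -132.2]]
246 [[-22.6, -118.4], [-19.0, -159.4]]
left edge 210 323.5 [ 79  81  88 110 166 230 248 250 250 250 249 239 196 172 193 201 201 200
 201 201] -8.459536600973703
right [208 204 200 201 202 191 171 162 159 162 169 170 166 171 216 244 242 198
  96  43  40  41  40  40  40] [np.float64(-223.6893681382106), np.float64(-236.14773458577056), np.float64(-248.6079984323418)]
left edge 225 322.5 [148 166 189 210 236 249 250 251 250 249 239 195 172 193 201 202 203 202
 202 203] -8.585567947354543
right [200 200 200 200 200 200 201 200 200 200 198 187 163 179 232 245 228 129
  40  23  21  22  23  23  23] [np.float64(-225.06450184121306), np.float64(-237.45205288326457), np.float64(-249.841479798796)]
left edge 240 321.5 [159 190 212 238 249 251 251 251 249 237 186 170 195 203 203 204 204 204
 204 206] -8.710170759176428
right [199 199 198 197 198 199 200 199 199 198 194 175 159 207 240 238 189  86
  26  23  22  29  47  73  94] [np.float64(-226.42406937746534), np.float64(-238.74160551503908), np.float64(-251.06099636479703)]
tool box [-121.506261   -126.14675227]
0.0 [-33.5 134.5];0.1 [-34.4 139.3];0.21 [-34.7 144.2];0.31 [-34.6 149.1];0.42 [-33.9 154. ];0.52 [-32.7 158.8];0.63 [-30.9 163.6];0.73 [-28.7 168.1];0.84 [-26.  172.4];0.94 [-22.8 176.4];1.05 [-19.2 180.1];1.15 [-15.1 183.4];1.26 [-10.8 186.3];1.36 [ -6.1 188.7];1.47 [ -1.2 190.6];1.57 [  4. 192.];
```

Request:
arm_command([
  {"delta_pos": [12, 35, 0], "roll": 0, "jaw": 0},
  {"delta_pos": [24, 70, 0], "roll": 0, "jaw": 0},
  {"delta_pos": [36, 100, 0], "roll": 0, "jaw": 0},
  {"delta_pos": [42, 120, 0], "roll": 0, "jaw": 0},
  {"delta_pos": [42, 120, 30], "roll": 0, "jaw": 0},
  {"delta_pos": [42, 120, 65], "roll": 0, "jaw": 0},
  {"delta_pos": [42, 120, 100], "roll": 0, "jaw": 0},
  {"delta_pos": [42, 120, 120], "roll": 0, "jaw": 0},
  {"delta_pos": [36, 120, 120], "roll": 0, "jaw": 0},
  {"delta_pos": [30, 120, 120], "roll": 0, "jaw": 0},
  {"delta_pos": [25, 120, 120], "roll": 0, "jaw": 0},
  {"delta_pos": [22, 120, 120], "roll": 0, "jaw": 0},
  {"delta_pos": [20, 120, 120], "roll": 0, "jaw": 0},
  {"delta_pos": [18, 120, 120], "roll": 0, "jaw": 0},
  {"delta_pos": [17, 120, 120], "roll": 0, "jaw": 0},
  {"delta_pos": [17, 120, 120], "roll": 0, "jaw": 0},
])

```text
time_s: 7.45
ee_pos: [502.6, -161.2, 109.4]
ee_rot: [180.0, -0.9, 85.0]
force: [5.2, 26.1, 1.2]
gripper_width: 0.7
gripper_force: 13.1
```

Request:
arm_command([
  {"delta_pos": [6, 0, 0], "roll": 0, "jaw": 0},
  {"delta_pos": [18, 0, 0], "roll": 0, "jaw": 0},
  {"delta_pos": [20, 0, -30], "roll": 0, "jaw": 0},
  {"delta_pos": [30, 0, -60], "roll": 0, "jaw": 0},
  {"delta_pos": [60, -6, -70], "roll": 0, "jaw": 0},
  {"delta_pos": [95, -12, -70], "roll": 0, "jaw": 0},
  {"delta_pos": [130, -18, -70], "roll": 0, "jaw": 0},
  {"delta_pos": [165, -24, -70], "roll": 0, "jaw": 0},
  {"delta_pos": [200, -30, -70], "roll": 0, "jaw": 0},
  {"delta_pos": [222, -33, -70], "roll": 0, "jaw": 0},
  {"delta_pos": [230, -33, -70], "roll": 0, "jaw": 0},
  {"delta_pos": [230, -33, -70], "roll": 0, "jaw": 0},
])

```text
time_s: 8.45
ee_pos: [487.3, 64.2, 179.9]
ee_rot: [180.0, 0.0, 85.5]
force: [-0.3, -1.3, 0.6]
gripper_width: 0.4
gripper_force: 0.0
```

```bash
python3 - <<'E'
from h import *
c=np.array([509.8,-60.7]);ex=np.array([.9967,-.0813]);ey=np.array([.0813,.9967])
s=env.state();p=(np.array(s['ee_pos'][:2])-c);print('tool box',p@ex,p@ey,s['ee_pos'][2],s['ee_rot'])
f=cam('wrist');cv2.imwrite('pics/wrist3.png',f['img'])
E
```

```text
tool box -32.57631600900626 122.63807812217111 179.92654923498415 [1.79961309e+02 2.54381712e-02 8.55117866e+01]
```

View pics/wrist3.png

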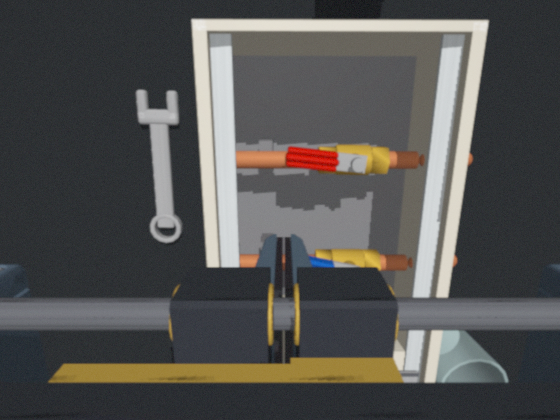

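The wrist view shows the red sleeve at (312,158), pointing at the robot, with clear space between it and the blue one. I descend between them.

Request:
arm_command([
  {"delta_pos": [0, -2, 25], "roll": 0, "jaw": 0},
  {"delta_pos": [0, -2, 50], "roll": 0, "jaw": 0},
  {"delta_pos": [0, -2, 75], "roll": 0, "jaw": 0},
  {"delta_pos": [0, -2, 95], "roll": 0, "jaw": 0},
  {"delta_pos": [0, -2, 107], "roll": 0, "jaw": 0},
  {"delta_pos": [0, -2, 112], "roll": 0, "jaw": 0},
  {"delta_pos": [0, -2, 112], "roll": 0, "jaw": 0},
  {"delta_pos": [6, -2, 112], "roll": 0, "jaw": 0},
  {"delta_pos": [12, -2, 112], "roll": 0, "jaw": 0},
  {"delta_pos": [17, -2, 112], "roll": 0, "jaw": 0},
  {"delta_pos": [22, -2, 112], "roll": 0, "jaw": 0},
  {"delta_pos": [27, -2, 112], "roll": 0, "jaw": 0},
  {"delta_pos": [27, -2, 112], "roll": 0, "jaw": 0},
])

```text
time_s: 9.58
ee_pos: [488.3, 89.9, 68.8]
ee_rot: [179.8, 0.1, 85.5]
force: [0.4, -4.1, 1.8]
gripper_width: 0.6
gripper_force: 1.7
```

Request:
arm_command([
  {"delta_pos": [5, 0, 1], "roll": 0, "jaw": 0},
  {"delta_pos": [10, 1.5, 1], "roll": 0, "jaw": 0},
  {"delta_pos": [14.5, 3.5, 1], "roll": 0, "jaw": 0},
  {"delta_pos": [19, 6, 1], "roll": 0, "jaw": 0},
  {"delta_pos": [23.5, 8.5, 1], "roll": 0, "jaw": 0},
  {"delta_pos": [27.5, 11.5, 1], "roll": 0, "jaw": 0},
  {"delta_pos": [31, 15, 1], "roll": 0, "jaw": 0},
  {"delta_pos": [34.5, 19, 1], "roll": 0, "jaw": 0},
  {"delta_pos": [37.5, 23.5, 1], "roll": 0, "jaw": 0},
  {"delta_pos": [40, 28, 1], "roll": 0, "jaw": 0},
  {"delta_pos": [42, 33, 1], "roll": 0, "jaw": 0},
  {"delta_pos": [42, 33, 1], "roll": 0, "jaw": 0},
])

```text
time_s: 10.58
ee_pos: [521.8, 129.6, 67.3]
ee_rot: [-179.8, 0.0, 85.4]
force: [-4.7, 0.3, 4.4]
gripper_width: 0.5
gripper_force: 2.4
```

Request:
arm_command([
  {"delta_pos": [0.5, 3, 0], "roll": 0, "jaw": 0},
  {"delta_pos": [1, 6, 0], "roll": 0, "jaw": 0},
  {"delta_pos": [1, 8, 0], "roll": 0, "jaw": 0},
  {"delta_pos": [1, 10, 0], "roll": 0, "jaw": 0},
  {"delta_pos": [1, 10, 0], "roll": 0, "jaw": 0},
])

```text
time_s: 11.0
ee_pos: [531.1, 131.0, 66.9]
ee_rot: [-179.7, -0.1, 85.3]
force: [-6.1, 4.4, 3.0]
gripper_width: 0.2
gripper_force: 2.9
```

Request:
arm_command([
  {"delta_pos": [0, 2, 0], "roll": 0, "jaw": 0},
  {"delta_pos": [0, 4, 0], "roll": 0, "jaw": 0},
  {"delta_pos": [0, 5, 0], "roll": 0, "jaw": 0},
  {"delta_pos": [0, 5, 0], "roll": 0, "jaw": 0},
])

```text
time_s: 11.33
ee_pos: [534.6, 131.1, 66.7]
ee_rot: [-179.5, -0.1, 85.3]
force: [-7.8, 6.4, 4.2]
gripper_width: 0.5
gripper_force: 4.7
```

```bash
python3 - <<'E'
from h import *
f=cam('side');a=cv2.resize(f['img'][160:300,190:390],None,fx=2.9,fy=2.9,interpolation=cv2.INTER_CUBIC)
g=cam('top');
b=cv2.resize(g['img'][180:280,200:350],None,fx=4,fy=4,interpolation=cv2.INTER_CUBIC)
cv2.imwrite('pics/s4.png',a);cv2.imwrite('pics/w4.png',cam('wrist')['img'])
E
```

```text
(no output)
```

View pics/s4.png

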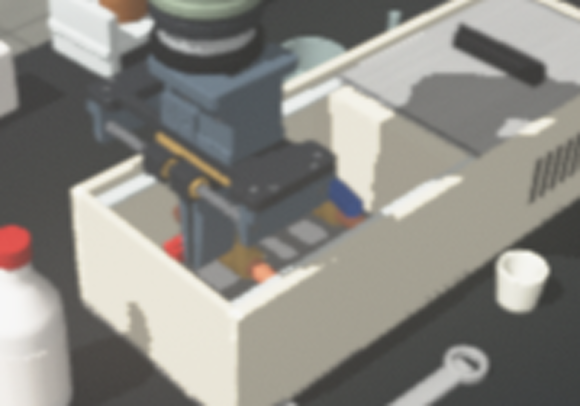

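View pics/w4.png

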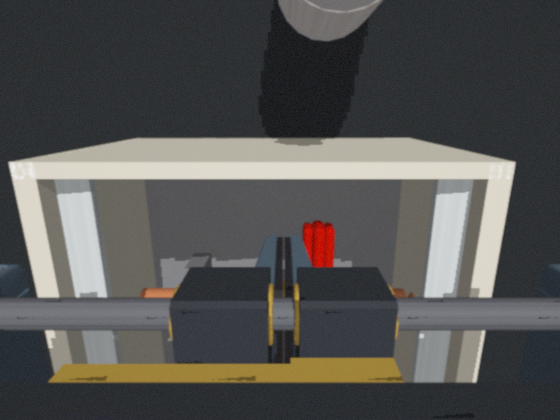

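Wrist view: the red sleeve at (318,245) now points almost straight to the left end. I shift 5 mm outward, away from the hub, and press until it stops.

Request:
arm_command([
  {"delta_pos": [0, -3, 0], "roll": 0, "jaw": 0},
  {"delta_pos": [5, -3, 0], "roll": 0, "jaw": 0},
  {"delta_pos": [5, 0, 0], "roll": 0, "jaw": 0},
  {"delta_pos": [5, 2, 0], "roll": 0, "jaw": 0},
  {"delta_pos": [5, 4, 0], "roll": 0, "jaw": 0},
  {"delta_pos": [5, 5, 0], "roll": 0, "jaw": 0},
  {"delta_pos": [5, 5, 0], "roll": 0, "jaw": 0},
])

```text
time_s: 12.07
ee_pos: [535.1, 134.6, 66.7]
ee_rot: [-178.9, 0.0, 85.2]
force: [-20.3, 5.6, 14.7]
gripper_width: 0.4
gripper_force: 11.2
```

Request:
arm_command([
  {"delta_pos": [3, -8, 0], "roll": 0, "jaw": 0},
  {"delta_pos": [3, -18, 0], "roll": 0, "jaw": 0},
  {"delta_pos": [3, -18, -30], "roll": 0, "jaw": 0},
  {"delta_pos": [3, -18, -65], "roll": 0, "jaw": 0},
  {"delta_pos": [3, -18, -100], "roll": 0, "jaw": 0},
  {"delta_pos": [3, -30, -130], "roll": 0, "jaw": 0},
  {"delta_pos": [-25, -60, -150], "roll": 0, "jaw": 0},
  {"delta_pos": [-55, -85, -150], "roll": 0, "jaw": 0},
  {"delta_pos": [-85, -110, -150], "roll": 0, "jaw": 0},
  {"delta_pos": [-115, -130, -150], "roll": 0, "jaw": 0},
  {"delta_pos": [-145, -150, -150], "roll": 0, "jaw": 0},
  {"delta_pos": [-175, -165, -150], "roll": 0, "jaw": 0},
  {"delta_pos": [-205, -165, -150], "roll": 0, "jaw": 0},
  {"delta_pos": [-235, -165, -150], "roll": 0, "jaw": 0},
  {"delta_pos": [-265, -165, -150], "roll": 0, "jaw": 0},
  {"delta_pos": [-295, -165, -150], "roll": 0, "jaw": 0},
  {"delta_pos": [-295, -165, -150], "roll": 0, "jaw": 0},
])

```text
time_s: 13.48
ee_pos: [356.0, -151.6, 217.4]
ee_rot: [179.8, 0.2, 85.1]
force: [0.3, 1.1, -0.1]
gripper_width: 0.5
gripper_force: 0.0
```

```bash
python3 - <<'E'
from h import *
f=cam('top');np.savez('top5.npz',**f);cv2.imwrite('pics/top5.png',cv2.resize(f['img'][170:320,160:460],None,fx=2.6,fy=2.6,interpolation=cv2.INTER_CUBIC))
c=np.array([509.8,-60.7]);ex=np.array([.9967,-.0813]);ey=np.array([.0813,.9967])
hsv=cv2.cvtColor(f['img'],cv2.COLOR_BGR2HSV);P=pts(f)
B=np.stack([(P[...,:2]-c)@ex,(P[...,:2]-c)@ey,P[...,2]],-1)
inb=(abs(B[...,0])<70)&(B[...,1]>0)&(B[...,1]<246)&(B[...,2]>60)&(B[...,2]<90)
H,S,V=[hsv[...,i] for i in range(3)]
for n,m in(('red',((H<6)|(H>172))&(S>150)),('blue',(H>95)&(H<130)&(S>130))):
    m=(m&inb).astype(np.uint8); k,l,st,_=cv2.connectedComponentsWithStats(m)
    i=1+np.argmax(st[1:,4]);v,u=np.nonzero(l==i)
    X=np.array([ray(f,a,b,79)[:2] for a,b in zip(u,v)]);Y=np.stack([(X-c)@ex,(X-c)@ey],1).astype(np.float32)
    print(n,cv2.minAreaRect(Y),Y.mean(0))
    a=cv2.fitLine(Y,cv2.DIST_L2,0,.01,.01).ravel();print(a)
for row in (210,225):
    g=np.diff(V[row,310:335].astype(int)); e0=310+np.argmin(g)+.5; print('edge',e0)
E
```

```text
red ((24.512720108032227, 195.28555297851562), (16.243938446044922, 38.747886657714844), 0.19305357336997986) [ 24.542027 194.94272 ]
[ 8.8356342e-03 -9.9996096e-01  2.4542027e+01  1.9494270e+02]
blue ((-11.1630859375, 70.91230773925781), (12.80016040802002, 37.842708587646484), 76.32443237304688) [-11.361833  70.92858 ]
[  0.97063196  -0.24056925 -11.361832    70.92859   ]
edge 323.5
edge 322.5
```

View pics/top5.png

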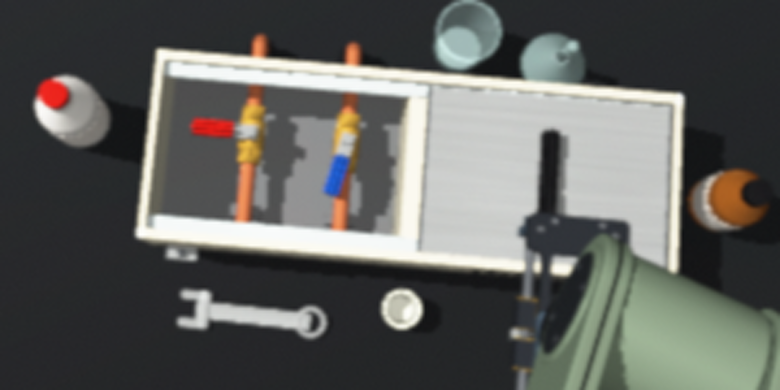

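The red sleeve at (212,127) lies straight across the pipe, pointing left at 90° to within about 1°. The blue sleeve at (337,175) is unchanged, the cover is fully aside, and the things around the box are where they stood. The robot is clear, so I hand the job in.

```bash
python3 -c "
from workcell import env
print(env.job_done())"
```

```text
the job is handed in; nothing more can be done
None
```

The water feed is shut: the cover is pushed fully aside to its stop and left open, the red valve is turned clockwise to its stop at about 90°, and the blue valve is unchanged; the job is handed in, with no verdict returned.

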